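# Put the pastry mould away: pack, lid on, onto the roller rack

## Task

Lay the wooden pastry mould in the empty rectangular tub and snap the tub's matching lid fully down on both ends. Then set the closed tub lengthwise on the upper half of the sloped roller rack and let it run down until it rests against the stop at the low end. Leave the brush and the smaller lid where they are.

Things in the scene. Friction and masses are not known exactly. Their poses are not given: they have to be found in the camera images.
- tub_center (a point): Open empty tub, white plastic, loose, 0.2 kg: 160 (x) by 100 (y) by 52 mm high, walls and floor 3 mm. Point: its centre, 26 mm above the underside, 26 below the rim; z up out of the mouth. In the middle of each short end wall a rounded spring catch, 50 mm wide, sticks out 5 mm, 18 mm above this point.
- lid_center (a point): The tub's lid, white, 90 g, lying right way up: 180 (x) by 112 mm, 58 high. Point: half-way up, 5 mm above the plate; z up. Handle bar along x, 98 long, 22 wide, top 29 above the point. Skirt goes outside the tub, 1 to 3 mm play, either way round. Rests 16 mm high on the catches; 10 to 20 N down at mid snaps it home, point 35 mm above the tub's centre. Then the handle carries the packed tub.
- mould_center (a point): Pastry mould, dark wood, loose, 0.07 to 0.14 kg, lying flat: 130 mm long (x), 36 high. Block 36 mm wide (y) from x = -65 to +15 mm, then a handle 20 mm wide and thick to x = 65. Point: middle of its length, 18 mm above its underside; centre of mass near x = -13 mm.
- bed: Fixed sloping bed of the steel rack, 12 free rollers. Origin: plane of the roller tops, mid-width, at the inner face of the low end's stop. x runs 10 degrees down to the stop, z square to the bed, up. High end x = -360 mm; guides 122 apart, 20 high; stop 25 high. A tub (its x along this x) runs down by itself; at the stop its centre is x = -80, z = 26. Upper half: centre at x below -160 mm.
- brush_grip (a point): Bystander, not to be disturbed: pastry brush about 160 mm long lying on the table. Point: on its handle; x along its length.
- small_lid_center (a point): Bystander, not to be disturbed: a smaller lid of the same make, 110 by 80 mm, 58 mm high, lying on the table; does not fit the tub. Point: its centre.
Mind the look-alikes: they are no part of the job. Leave any red look-alike of the part that bears mould_center alone.

How it is judged (in metres and radians):
On the way, in this order (a step that is already met when the one before it is completed fails the run):
1. the mould lies inside the tub, let go (x of mould_center in the frame of tub_center between -0.07 and 0.07 m and y of mould_center in the frame of tub_center between -0.045 and 0.045 m and z of mould_center in the frame of tub_center between -0.025 and 0.011 m and contact force between the fingers and mould below 0.1 N), for 0.2 s.
2. the lid is snapped fully down on the tub, with the mould inside (x of lid_center in the frame of tub_center between -0.006 and 0.006 m and y of lid_center in the frame of tub_center between -0.006 and 0.006 m and z of lid_center in the frame of tub_center below 0.039 m and angle between the z axis of lid_center and the z axis of tub_center, either way round below 0.04 rad and angle between lid_center's own z axis and vertical below 0.6 rad and x of mould_center in the frame of tub_center between -0.07 and 0.07 m and y of mould_center in the frame of tub_center between -0.045 and 0.045 m and z of mould_center in the frame of tub_center between -0.025 and 0.011 m), for 0.2 s.
3. the closed tub touches down lengthwise on the upper half of the rack's bed (x of lid_center in the frame of tub_center between -0.006 and 0.006 m and y of lid_center in the frame of tub_center between -0.006 and 0.006 m and z of lid_center in the frame of tub_center below 0.039 m and angle between the z axis of lid_center and the z axis of tub_center, either way round below 0.04 rad and angle between lid_center's own z axis and vertical below 0.6 rad and y of tub_center in the frame of bed between -0.02 and 0.02 m and angle between the x axis of tub_center and the x axis of bed, either way round below 0.25 rad and x of tub_center in the frame of bed below -0.16 m and z of tub_center in the frame of bed below 0.047 m and contact force between tub and bed above 0.3 N).
At the end, for the whole second after the job is handed in: Tub at rest on the rack, lengthwise (0.25 rad), within 20 mm of mid-width, flat on the rollers (0.07 rad), within 12 mm of the stop; lid snapped on (within 4 mm of fully down, level within 0.04 rad, centred within 6 mm) and the mould inside (all of step 2 and y of tub_center in the frame of bed between -0.02 and 0.02 m and angle between the x axis of tub_center and the x axis of bed, either way round below 0.25 rad and x of tub_center in the frame of bed between -0.092 and -0.07 m and z of tub_center in the frame of bed between 0.017 and 0.033 m and angle between the z axis of tub_center and the z axis of bed, either way round below 0.07 rad and linear speed of each of tub, lid below 0.02 m/s); the robot touches nothing.
It fails at once if the brush or the smaller lid is moved more than 40 mm (distance of any of brush_grip, small_lid_center from where it was at the start of the episode above 0.04 m).
It also fails if it takes over 64 s, if anything falls off the work surface, if the arm or the gripper's body presses on something with over 40 N, if the wrist force passes 120 N, or if a joint passes its speed limit or range.

## Robot

A 6-joint arm with a two-finger parallel gripper is mounted at the origin on the work surface. World frame = base frame: x ahead of the robot, y to its left, z up, the work surface at z = 0. Lengths are in mm, angles in rad, forces in N, time in s.
With the tool pointing down it reaches from about 400 to 925 mm from the base axis. Payload 12.5 kg.
Tool frame: the origin (TCP) lies midway between the tips of the shut fingers; the grasp point (between the pads) lies 19 mm behind it (env.tcp_to_grasp is the distance from the TCP to the grasp point, in mm); z points along the fingers, y is the line along which they close (so a half turn about z gives the same grasp; the last joint's range is limited). The gripper opens to 95 mm and grips with 3 to 60 N. Pads are 20 mm wide; open, the fingers measure 119 mm over their backs; the gripper's body (75 mm by 180 mm) begins 59 mm behind the grasp point.
Start: joints at [-1.375, 0.491, 1.559, -0, 1.092, -0.106], TCP at [185.798, -596.763, 214.661] pointing down, gripper open.
Joint ranges: [-3.1, 3.1], [-0.84, 2.19], [0.05, 2.79], [-1.13, 4.28], [0.06, 2.93], [-2.69, 2.69]. Speed limits (rad/s): [2.22, 2.22, 2.79, 3.14, 3.14, 3.14].

## Interface

Orientations are given as [roll, pitch, yaw] about the fixed x, y, z axes, in that order (R = Rz(yaw) Ry(pitch) Rx(roll)).
In Python, from cell import env gives the robot as it stands. The module is installed in compiled form; this text tells all that it offers.
- The arm moves only by the tool step_arm, never from a script. Its argument "plan" is a list that holds one entry, the list of rows, each a list of 5 numbers: the shift along the tool's x, y, z in mm, then the turn about the tool's z in degrees, then the opening, from -1 (shut) to 1 (fully open). A call has 1 to 8 rows; each row is the pose to reach, as a shift and turn from the pose commanded when the call began, along the tool's axes at that moment; what a row does not reach only later rows make up. A row lasts 1/12 s, in which the tool goes at most 41.7 mm and 7.16 degrees, less where a joint would pass 70% of its speed; a pose out of reach is approached as far as the arm can. A call with a gripper value outside its range is refused whole. The fingers move at their own pace and stop on an object; the grip force is fixed at half the most. Time passes only in rows, so rows that repeat a pose let the fingers close. It gives the time, the measured TCP pose, the force, the opening and the grip force at its end, in the units of the state.
- env.state(): the state, without advancing time (a new reading comes with each control period).
- env.read_camera(name): name is "side" or "top"; returns the picture (480x640x3 uint8, blue, green, red); there is no depth.
- env.get_calibration(name): a dict with "K" (3x3 intrinsics, pixels), "extrinsics" (4x4, takes a point from world to camera coordinates). Camera axes: x right, y up, looking along -z (the intrinsics and any distortion apply to the point x, -y, -z); pixel columns grow to the right and rows downward; lengths in mm; the calibration is good to about 2 mm. A picture is of the moment at which its call begins. get_calibration takes no time and is no camera call.
- env.job_done(): hands the job in; it is judged then, once.
The state is a dict: "t": time; "joints": joint angles; "qvel": joint speeds; "tau": joint torques, N m; "eef_pos": TCP position; "tcp_rot": TCP orientation; "ft_force": force on the tool from outside, world axes, zero at the start; "moment": the same for the moment, N m; "opening": opening from 0.0 (shut) to 1.0 (fully open); "grip_force": force on a finger pad.
Only numpy, scipy, OpenCV 4.12 (cv2) and the standard library are available. Lean on these libraries where they do the work, as an engineer would, in place of code of your own. Each camera call takes 0.05 s, during which the arm holds its last target. There are 200 camera calls.

## Working session

There is one attempt and no reset: what is moved stays moved. The work goes in short steps, Python scripts to look and compute and a tool call to move; the robot and the scene stay as the last step left them, time stands still between calls to the robot, and variables do not carry over. Pictures are saved under pics/ and viewed, at most 10 in all, crops included, and the job is handed in when it is done.

Besides the shell and the picture viewer there is one more tool, called after "Emit:" as name(argument=value, ...) on one line, values as JSON. step_arm: Moves the arm, as the interface text tells. Its arguments: {"type":"object","properties":{"plan":{"type":"array"}},"required":["plan"]}

```bash
mkdir -p pics; python3 - <<'E'
from cell import env
import cv2,numpy as np
print(env.state())
for n in("top","side"):
    cv2.imwrite(f"pics/{n}0.png",env.read_camera(n)); c=env.get_calibration(n); print(n,c)
E
```

```text
{'t': 0.0, 'joints': array([-1.37461772e+00,  4.91566919e-01,  1.55947911e+00,  1.50207368e-05,
        1.09168597e+00, -1.05595672e-01]), 'qvel': array([ 0.00127536, -0.00033907, -0.00028825,  0.00173086, -0.00029653,
        0.00057734]), 'tau': array([-3.45062304e-03, -6.12656951e+01, -2.58184254e+01,  6.91334903e-02,
        4.82185779e-02, -5.14414000e-05]), 'eef_pos': array([ 185.73710617, -596.49700697,  214.04696018]), 'tcp_rot': array([-3.14046105e+00, -1.33334477e-04,  3.01767268e-01]), 'ft_force': array([ 0.57745592, -0.36974094,  0.63195597]), 'moment': array([-0.03728619, -0.02947261,  0.01849161]), 'grip_force': 0.0, 'opening': 0.9995682178667125}
top {'K': array([[585.58160485,   0.        , 324.40901121],
       [  0.        , 585.58160485, 246.89661154],
       [  0.        ,   0.        ,   1.        ]]), 'extrinsics': array([[ 2.43010454e-02, -9.99590017e-01,  1.51412360e-02,
        -5.27246380e+00],
       [ 9.97897972e-01,  2.51645037e-02,  5.97192142e-02,
        -4.75346146e+02],
       [-6.00757520e-02,  1.36581694e-02,  9.98100375e-01,
        -1.31924333e+03],
       [ 0.00000000e+00,  0.00000000e+00,  0.00000000e+00,
         1.00000000e+00]])}
side {'K': array([[505.01645881,   0.        , 317.10167168],
       [  0.        , 505.01645881, 232.77221969],
       [  0.        ,   0.        ,   1.        ]]), 'extrinsics': array([[-9.94790574e-01, -1.01905369e-01, -2.64747695e-03,
         4.86414865e+02],
       [ 5.65155745e-02, -5.72941914e-01,  8.17645127e-01,
        -6.72372953e+01],
       [-8.48392792e-02,  8.13236041e-01,  5.75716456e-01,
        -1.33391535e+03],
       [ 0.00000000e+00,  0.00000000e+00,  0.00000000e+00,
         1.00000000e+00]])}
```

View pics/top0.png

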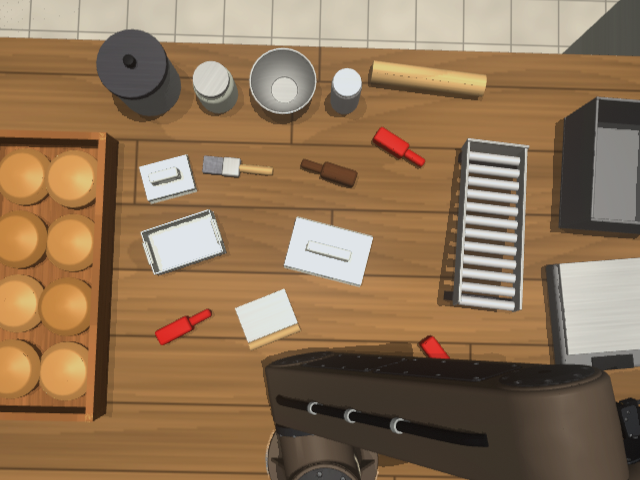

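View pics/side0.png

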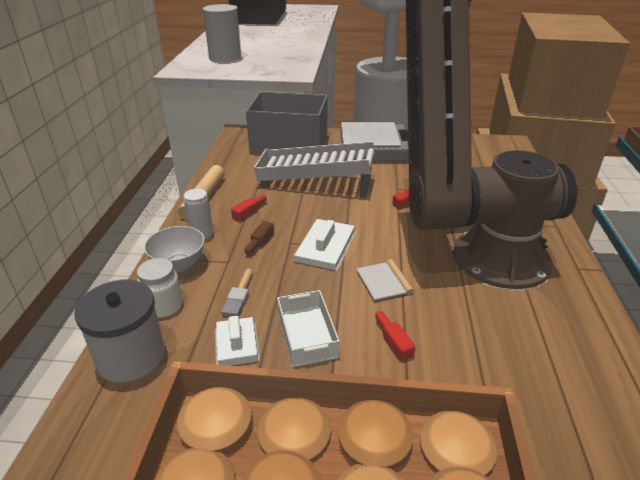

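```bash
python3 - <<'E'
import cv2,numpy as np
t=cv2.imread("pics/top0.png");s=cv2.imread("pics/side0.png")
C=np.zeros((600,800,3),np.uint8)
def put(im,x0,x1,y0,y1,f,px,py):
    c=cv2.resize(im[y0:y1,x0:x1],None,fx=f,fy=f,interpolation=cv2.INTER_CUBIC)
    for v in range((x0+9)//10*10,x1,10): cv2.line(c,((v-x0)*f,0),((v-x0)*f,12 if v%50==0 else 5),(0,255,255),1)
    for v in range((y0+9)//10*10,y1,10): cv2.line(c,(0,(v-y0)*f),(12 if v%50==0 else 5,(v-y0)*f),(0,255,255),1)
    C[py:py+c.shape[0],px:px+c.shape[1]]=c
put(t,440,535,130,320,3,0,0)
put(s,250,380,135,195,3,290,0)
put(t,135,230,205,280,4,290,185)
put(s,270,345,285,368,4,680-10-0-0,0) if 0 else None
put(t,280,376,210,290,3,0,0) if 0 else None
put(s,272,342,285,369,3,685-10-90,490) if 0 else None
put(s,270,340,285,370,3,290+390,185-0) if 0 else None
C2=C
cv2.imwrite("pics/c1.png",C)
C=np.zeros((600,800,3),np.uint8)
put(t,280,376,210,290,4,0,0); put(s,270,345,285,367,4,390,0); put(t,297,361,155,189,4,0,325); put(s,290,360,215,275,4,390,335)
cv2.imwrite("pics/c2.png",C)
E
```

```text
(no output)
```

View pics/c1.png

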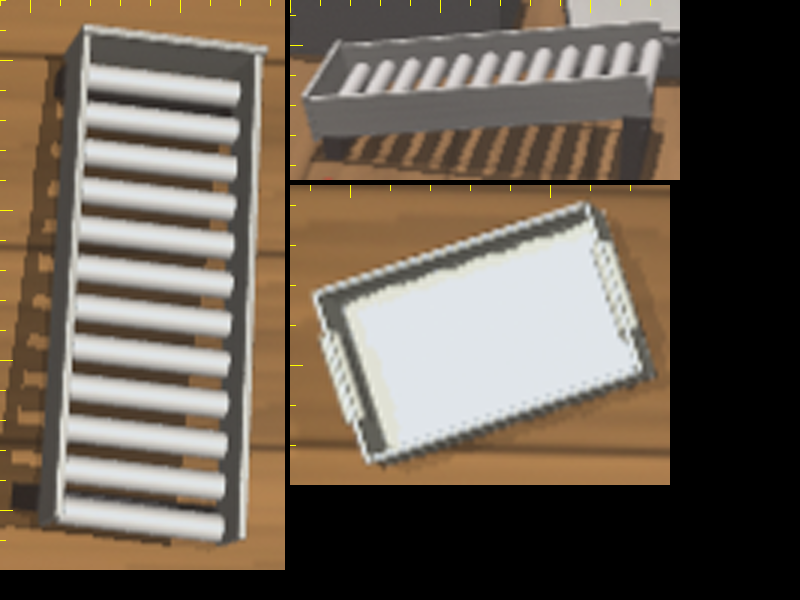

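View pics/c2.png

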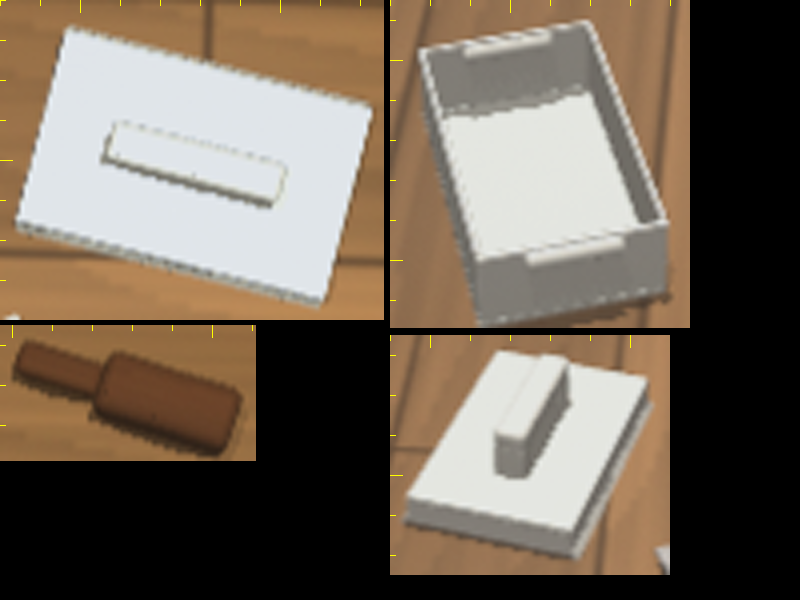

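```bash
cat > h.py <<'E'
import numpy as np
from cell import env
from scipy.optimize import least_squares
from scipy.spatial.transform import Rotation as R
CAL={n:env.get_calibration(n) for n in("top","side")}
def proj(n,P):
    c=CAL[n];q=np.c_[P,np.ones(len(P))]@c["extrinsics"][:3].T; q=q*[1,-1,-1]; q=q@c["K"].T
    return q[:,:2]/q[:,2:]
def crop(pts,px,py,x0,y0,f): return (np.array(pts,float)-[px,py]+.5)/f-.5+[x0,y0]
def fit(obs,x0,model,loss="soft_l1"):
    # obs: list of (cam, body pts, pixels); model(p)->R,t
    def res(p):
        r,t=model(p); return np.concatenate([(proj(n,np.array(B,float)@r.T+t)-px).ravel() for n,B,px in obs])
    s=least_squares(res,x0,loss=loss,f_scale=.7); return s.x,res(s.x).reshape(-1,2)
def planar(z): return lambda p:(R.from_euler("z",p[2]).as_matrix(),np.array([p[0],p[1],z]))
def bedm(p): return R.from_euler("z",p[3]).as_matrix()@R.from_euler("y",np.radians(10)).as_matrix(),p[:3]
E
cat > m.py <<'E'
from h import *
np.set_printoptions(precision=2,suppress=True)
# tub: image right = -y, up = +x ; body x ~ along -y
tb=[(80,50,26),(-80,50,26),(-80,-50,26),(80,-50,26)]
rect=lambda a,b,z:[(-a,b,z),(a,b,z),(a,-b,z),(-a,-b,z)]
tt=crop([(315,292),(590,203),(648,374),(370,462)],290,185,135,205,4)
ts=crop([(480,260),(420,48),(588,21),(667,222)],390,0,270,285,4)
# order image TL,TR,BR,BL in top view; side: TL(top)=far x,large y -> side left bottom
x,r=fit([("top",rect(80,50,26),tt),("side",rect(80,50,26),ts)],[480,250,-1.3],planar(26)); print("tub",x,r)
lt=crop([(68,28),(371,107),(324,300),(17,224)],0,0,280,210,4)
ht=crop([(113,122),(287,163),(273,203),(104,157)],0,0,280,210,4)
ls=crop([(408,495),(495,352),(649,379),(576,530)],390,335,290,215,4)
x,r=fit([("top",rect(90,56,-5),lt),("side",rect(90,56,-5),[*[ls[i] for i in (0,1,2,3)]])],[450,0,-1.8],planar(29)); print("lid",x,r)
print(proj("top",np.array(rect(49,11,29))@planar(29)(x)[0].T+planar(29)(x)[1])-ht)
# mould: handle toward image left
mt=crop([(117,350),(243,387),(224,447),(97,408),(14,372),(29,341)],0,325,297,155,4)
mb=[(15,-18,18),(-65,-18,18),(-65,18,18),(15,18,18),(65,10,5),(65,-10,5)]
x,r=fit([("top",mb,mt)],[600,0,1.4],planar(18)); print("mould",x,r)
gt=crop([(86,32),(60,520),(262,50),(243,538)],0,0,440,130,3)
gs=crop([(304,96),(655,76),(339,41),(660,25)],290,0,250,135,3)
gb=[(2,62,20),(-360,62,20),(2,-62,20),(-360,-62,20)]
x,r=fit([("top",gb,gt),("side",gb,gs)],[650,-380,100,0.],bedm); print("bed",x,r)
Rm,t=bedm(x)
rt=crop([(90,77),(238,95),(65,511),(222,528)],0,0,440,130,3)
print("rollers",rt); print(proj("top",np.array([(-15,52,0),(-15,-52,0),(-345,52,0),(-345,-52,0)])@Rm.T+t))
E
python3 m.py
```

```text
tub [477.84 320.79  -1.22] [[-0.21 -0.17]
 [ 0.26 -0.77]
 [-0.26 -0.77]
 [-0.2   0.35]
 [-0.38 -0.25]
 [ 0.11  0.1 ]
 [ 1.12 -0.47]
 [ 0.9   0.02]]
lid [466.41  -3.08  -1.79] [[-0.54  0.45]
 [ 0.76  0.04]
 [ 0.69 -0.16]
 [-0.02 -0.6 ]
 [ 0.18  0.77]
 [ 0.59 -0.01]
 [-0.08  0.17]
 [-0.37  0.54]]
[[ 0.72 -0.51]
 [ 0.36  0.07]
 [ 1.46 -0.25]
 [ 0.52  0.41]]
mould [649.01   0.55   1.3 ] [[-0.87 -0.7 ]
 [ 1.51  0.29]
 [ 1.7   0.41]
 [-0.49 -0.11]
 [ 0.24  0.26]
 [-0.95 -0.29]]
bed [ 704.75 -367.36   54.28   -0.09] [[ 0.63 -0.06]
 [ 0.65 -0.64]
 [-2.39  0.31]
 [-0.81  0.03]
 [ 1.44  0.26]
 [-2.2  -1.6 ]
 [ 0.29  1.61]
 [ 0.24 -2.02]]
rollers [[469.67 155.33]
 [519.   161.33]
 [461.33 300.  ]
 [513.67 305.67]]
[[470.57 151.47]
 [516.7  156.74]
 [462.94 297.16]
 [511.95 302.65]]
```

```bash
cat > go.py <<'E'
import sys
from h import *
def go(x,y,z,psi):
    s=env.state(); r=R.from_euler("xyz",s["tcp_rot"]).as_matrix()
    d=r.T@(np.array([x,y,z])-s["eef_pos"]); yaw=np.arctan2(r[1,0],r[0,0])
    a=-np.degrees((psi-yaw+np.pi)%(2*np.pi)-np.pi)
    print("shift",d.round(1),"turn",a.round(2),"t",round(s["t"],2),"yaw",yaw.round(3),"pos",s["eef_pos"].round(1),"q",s["joints"].round(2))
if len(sys.argv)>1: go(*map(float,sys.argv[1:5]))
E
python3 go.py 645 -14 150 1.30
```

```text
shift [ 611.6 -419.7   64.6] turn -57.19 t 0.1 yaw 0.302 pos [ 185.8 -596.5  214.1] q [-1.37  0.49  1.56 -0.    1.09 -0.11]
```

Emit:
step_arm(plan=[[[306,-210,32,-57,1],[306,-210,32,-57,1],[306,-210,32,-57,1],[306,-210,32,-57,1],[306,-210,32,-57,1],[306,-210,32,-57,1],[306,-210,32,-57,1],[306,-210,32,-57,1]]])

```text
t: 0.77
eef_pos: [392.1, -334.1, 185.8]
tcp_rot: [-3.141, -0.0, 1.303]
ft_force: [1.4, -0.7, 0.0]
opening: 1.003
grip_force: 0.0
```

```bash
python3 go.py 645 -14 150 1.30
```

```text
shift [375.7 159.   35.8] turn 0.15 t 0.77 yaw 1.303 pos [ 392.1 -334.1  185.8] q [-0.83  0.37  1.86 -0.    0.91 -0.57]
```

Emit:
step_arm(plan=[[[300,127,29,0,1],[300,127,29,0,1],[300,127,29,0,1],[300,127,29,0,1],[300,127,29,0,1],[300,127,29,0,1],[300,127,29,0,1],[300,127,29,0,1]]])

```text
t: 1.43
eef_pos: [596.0, -79.1, 156.5]
tcp_rot: [-3.141, 0.0, 1.297]
ft_force: [-0.3, 0.6, 0.3]
opening: 0.999
grip_force: 0.0
```

```bash
python3 go.py 645 -14 80 1.30
```

```text
shift [75.9 29.6 76.5] turn -0.15 t 1.43 yaw 1.297 pos [596.  -79.1 156.5] q [-0.24  0.52  1.68 -0.    0.94  0.03]
```

Emit:
step_arm(plan=[[[76,30,40,0,1],[76,30,76,0,1],[76,30,76,0,1],[76,30,112,0,1],[76,30,149,0,1],[76,30,149,0,1],[76,30,149,0,1],[76,30,149,0,1]]])

```text
t: 2.1
eef_pos: [644.3, -16.6, 8.3]
tcp_rot: [-3.141, 0.0, 1.297]
ft_force: [1.0, 0.1, 0.4]
opening: 1.003
grip_force: 0.0
```

Emit:
step_arm(plan=[[[0,0,0,0,-1],[0,0,0,0,-1],[0,0,0,0,-1],[0,0,0,0,-1],[0,0,0,0,-1],[0,0,0,0,-1]]])

```text
t: 2.6
eef_pos: [644.4, -16.5, 8.2]
tcp_rot: [3.141, 0.0, 1.297]
ft_force: [-0.1, 0.3, -0.0]
opening: 0.633
grip_force: 0.0
```

Emit:
step_arm(plan=[[[0,0,0,0,-1],[0,0,0,0,-1],[0,0,0,0,-1],[0,0,0,0,-1],[0,0,0,0,-1],[0,0,0,0,-1]]])

```text
t: 3.1
eef_pos: [644.3, -16.5, 7.9]
tcp_rot: [-3.141, 0.0, 1.297]
ft_force: [-0.8, 0.7, -0.2]
opening: 0.377
grip_force: 30.0
```

```bash
python3 go.py 645 -14 130 1.30
```

```text
shift [   2.6   -0.  -122.1] turn -0.19 t 3.1 yaw 1.297 pos [644.3 -16.5   7.9] q [-0.13  0.77  1.67 -0.    0.71  0.15]
```

Emit:
step_arm(plan=[[[0,0,-41,0,-1],[0,0,-82,0,-1],[0,0,-120,0,-1],[0,0,-120,0,-1],[0,0,-120,0,-1]]])

```text
t: 3.52
eef_pos: [645.1, -16.6, 130.1]
tcp_rot: [3.138, -0.001, 1.297]
ft_force: [-0.7, -0.5, -2.4]
opening: 0.377
grip_force: 30.0
```

```bash
python3 go.py 481.2 311.4 125 1.92; python3 -c "
from cell import env;print(env.state()['opening'],env.state()['ft_force'])"
```

```text
shift [ 271.3 -246.6    4.2] turn -35.72 t 3.52 yaw 1.297 pos [645.1 -16.6 130.1] q [-0.13  0.61  1.6  -0.    0.94  0.15]
0.37655546809894025 [-0.70002935 -0.51991419 -2.42061884]
```

Emit:
step_arm(plan=[[[271,-246,4,-36,-1],[271,-246,4,-36,-1],[271,-246,4,-36,-1],[271,-246,4,-36,-1],[271,-246,4,-36,-1],[271,-246,4,-36,-1],[271,-246,4,-36,-1],[271,-246,4,-36,-1]]])

```text
t: 4.18
eef_pos: [493.6, 283.0, 122.7]
tcp_rot: [-3.139, 0.0, 1.925]
ft_force: [1.2, 1.3, -1.4]
opening: 0.378
grip_force: 30.0
```

```bash
python3 go.py 481.2 311.4 12.5 1.92
```

```text
shift [ 31.   -1.5 110.2] turn 0.28 t 4.18 yaw 1.925 pos [493.6 283.  122.7] q [ 0.4   0.52  1.79 -0.    0.83  0.05]
```

Emit:
step_arm(plan=[[[31,-1.5,5,0,-1],[31,-1.5,5,0,-1],[31,-1.5,5,0,-1],[31,-1.5,5,0,-1]]])

```text
t: 4.52
eef_pos: [483.0, 309.8, 118.2]
tcp_rot: [-3.14, 0.0, 1.925]
ft_force: [1.0, 0.6, -1.6]
opening: 0.371
grip_force: 30.0
```

```bash
python3 - <<'E'
from go import go
from h import env
import cv2,numpy as np
go(481.2,311.4,12.5,1.92)
t=env.read_camera("top");s=env.read_camera("side")
C=np.hstack([cv2.resize(t[190:330,100:280],None,fx=2.2,fy=2.2),cv2.resize(s[240:380,220:400],None,fx=2.2,fy=2.2)])
cv2.imwrite("pics/p1.png",C)
E
```

```text
shift [  2.2  -1.  105.7] turn 0.31 t 4.52 yaw 1.925 pos [483.  309.8 118.2] q [ 0.46  0.53  1.79 -0.    0.82  0.1 ]
```

View pics/p1.png

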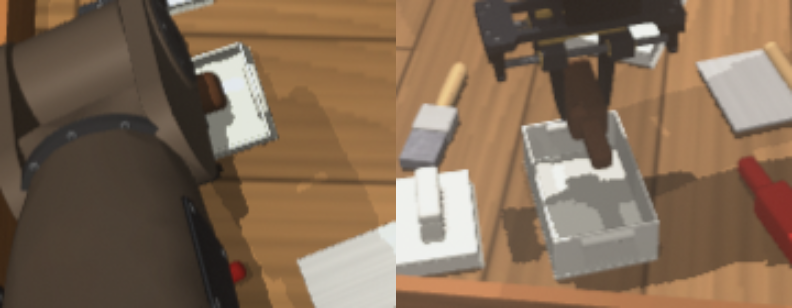

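Emit:
step_arm(plan=[[[2,-1,40,0,-1],[2,-1,80,0,-1],[2,-1,105,0,-1],[2,-1,105,0,-1],[2,-1,105,0,-1]]])

```text
t: 5.03
eef_pos: [481.9, 310.6, 13.5]
tcp_rot: [-3.139, 0.0, 1.923]
ft_force: [0.3, -0.2, -1.6]
opening: 0.375
grip_force: 30.0
```

Emit:
step_arm(plan=[[[0,0,0,0,0.1],[0,0,0,0,0.1],[0,0,0,0,0.1],[0,0,0,0,0.1]]])

```text
t: 5.37
eef_pos: [482.1, 311.9, 15.4]
tcp_rot: [3.14, -0.0, 1.925]
ft_force: [-0.3, 0.7, -0.1]
opening: 0.54
grip_force: 0.0
```

Emit:
step_arm(plan=[[[0,0,-40,0,0.1],[0,0,-80,0,0.1],[0,0,-110,0,0.4],[0,0,-110,0,0.4]]])

```text
t: 5.7
eef_pos: [483.8, 313.0, 130.6]
tcp_rot: [3.132, -0.001, 1.925]
ft_force: [0.8, 0.3, 0.7]
opening: 0.639
grip_force: 0.0
```

```bash
python3 go.py 466 -3 125 1.35
```

```text
shift [-290.2 -126.4    4.1] turn 32.96 t 5.7 yaw 1.925 pos [483.8 313.  130.6] q [ 0.46  0.52  1.78 -0.    0.84  0.11]
```

Emit:
step_arm(plan=[[[-290,-126,4,33,1],[-290,-126,4,33,1],[-290,-126,4,33,1],[-290,-126,4,33,1],[-290,-126,4,33,1],[-290,-126,4,33,1],[-290,-126,4,33,1],[-290,-126,4,33,1]]])

```text
t: 6.37
eef_pos: [463.5, -6.9, 120.6]
tcp_rot: [3.141, 0.0, 1.348]
ft_force: [0.1, 0.8, -0.7]
opening: 0.999
grip_force: 0.0
```

```bash
python3 - <<'E'
from go import go
from h import env
import cv2,numpy as np
go(466,-3,125,1.35)
t=env.read_camera("top");s=env.read_camera("side")
cv2.imwrite("pics/t2.png",t);cv2.imwrite("pics/s2.png",s)
C=np.zeros((420,800,3),np.uint8)
a=cv2.resize(t[200:285,135:230],None,fx=4,fy=4,interpolation=cv2.INTER_CUBIC);b=cv2.resize(s[275:375,260:355],None,fx=4,fy=4,interpolation=cv2.INTER_CUBIC)
C[:a.shape[0],:a.shape[1]]=a;C[:b.shape[0],400:400+b.shape[1]]=b
cv2.imwrite("pics/c3.png",C)
E
```

```text
shift [ 4.3  1.5 -4.4] turn -0.13 t 6.37 yaw 1.348 pos [463.5  -6.9 120.6] q [-0.16  0.4   2.05 -0.    0.69  0.07]
```

View pics/c3.png

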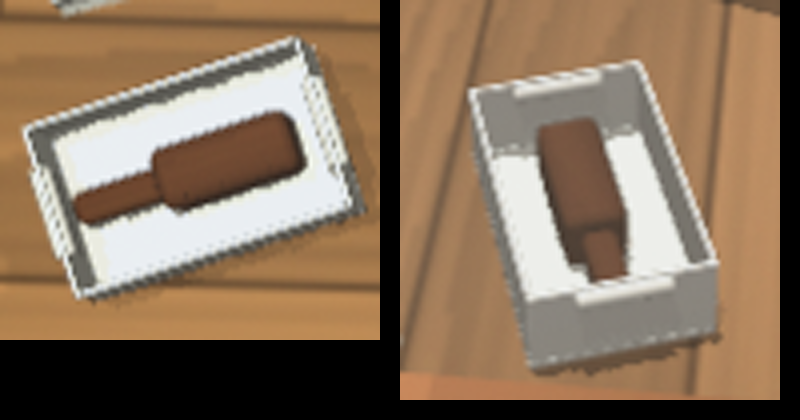

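```bash
cat > sil.py <<'E'
from h import *
import cv2
def box(x0,x1,y0,y1,z0,z1): return np.array([(x,y,z) for x in(x0,x1) for y in(y0,y1) for z in(z0,z1)],float)
TUB=[box(-80,80,-50,50,-26,26),box(-85,85,-25,25,14,22)]
LID=[box(-90,90,-56,56,-29,-5),box(-49,49,-11,11,-5,29)]
MLD=[box(-65,15,-18,18,-18,18),box(15,65,-10,10,-10,10)]
F=8
def modelmask(cam,parts,r,t,roi):
    x0,y0,x1,y1=roi; m=np.zeros(((y1-y0)*F,(x1-x0)*F),np.uint8)
    for P in parts:
        q=(proj(cam,P@r.T+t)-[x0,y0]+.5)*F
        cv2.fillConvexPoly(m,cv2.convexHull((q*16).round().astype(np.int32)),255,shift=4)
    return cv2.resize(m,(x1-x0,y1-y0),interpolation=cv2.INTER_AREA)/255.
def mask(im,kind,roi,ctr):
    x0,y0,x1,y1=roi; c=cv2.cvtColor(im[y0:y1,x0:x1],cv2.COLOR_BGR2HSV).astype(int)
    m=(c[...,1]<55) if kind=="white" else (c[...,1]>100)&(c[...,2]<140)
    m=m.astype(np.uint8); m=cv2.morphologyEx(m,cv2.MORPH_CLOSE,np.ones((3,3),np.uint8))
    n,l,st,_=cv2.connectedComponentsWithStats(m); k=1+np.argmax(st[1:,4]); m=(l==k).astype(np.uint8)
    cs,_=cv2.findContours(m,cv2.RETR_EXTERNAL,cv2.CHAIN_APPROX_NONE); cv2.drawContours(m,cs,-1,1,-1); return m.astype(float)
from scipy.optimize import minimize
def sfit(views,parts,z,p0):
    def cost(p):
        r,t=planar(z)([p[0],p[1],p[2]/100]); return sum(np.abs(modelmask(c,parts,r,t,roi)-m).sum() for c,roi,m in views)
    s=minimize(cost,[p0[0],p0[1],p0[2]*100],method="Nelder-Mead",options=dict(initial_simplex=[[p0[0]+a,p0[1]+b,p0[2]*100+d] for a,b,d in((0,0,0),(4,0,0),(0,4,0),(0,0,3))],xatol=.05,fatol=.05))
    return s.x*[1,1,.01],s.fun,sum(m.sum() for *_,m in views)
E
python3 - <<'E'
from sil import *
np.set_printoptions(precision=3,suppress=True)
t0,s0,t2,s2=[cv2.imread(f"pics/{n}.png") for n in("top0","side0","t2","s2")]
def run(name,vs,parts,z,p0,kind="white"):
    V=[(c,roi,mask(im,kind,roi,None)) for c,im,roi in vs]
    for W in ([V]+([[v] for v in V] if len(V)>1 else [])): print(name,[w[0] for w in W],*sfit(W,parts,z,p0))
rt=(135,205,232,282);rs=(262,280,350,375)
run("tub2",[("top",t2,rt),("side",s2,rs)],TUB,26,[478,321,-1.22])
run("lid0",[("top",t0,(278,210,380,292)),("side",s0,(286,212,362,272))],LID,29,[466.5,-3,-1.79])
run("mould0",[("top",t0,(297,155,361,189))],MLD,18,[649,0,1.3],"dark")
run("mould2",[("top",t2,(150,220,215,258))],MLD,21,[477,329,1.92],"dark")
E
```

```text
tub2 ['top', 'side'] [478.542 322.294  -1.223] 185.7058823529412 7079.0
tub2 ['top'] [478.166 323.362  -1.219] 80.78039215686273 3583.0
tub2 ['side'] [478.98  320.921  -1.225] 65.9921568627451 3496.0
lid0 ['top', 'side'] [467.093  -2.208  -1.799] 410.6862745098039 6319.0
lid0 ['top'] [466.278  -1.607  -1.8  ] 243.97254901960784 4188.0
lid0 ['side'] [467.329  -7.037  -1.799] 107.19999999999999 2131.0
mould0 ['top'] [647.464   2.736   1.296] 154.38039215686274 1038.0
mould2 ['top'] [471.66  332.404   1.924] 222.6156862745098 686.0
```

```bash
python3 - <<'E'
from sil import *
np.set_printoptions(precision=3,suppress=True)
t0,s0,t2,s2=[cv2.imread(f"pics/{n}.png") for n in("top0","side0","t2","s2")]
h=cv2.cvtColor(t2,cv2.COLOR_BGR2HSV); print(h[236,176:212:4].tolist(),h[248,155:175:4].tolist())
h=cv2.cvtColor(t0,cv2.COLOR_BGR2HSV); print("wood",h[195,300:340:10].tolist(),"lid edge",h[282:290,340].tolist(), h[265:275,290].tolist())
roi=(278,210,380,292); m=mask(t0,"white",roi,None); r,t=planar(29)([466.3,-2,-1.8]); d=m-modelmask("top",LID,r,t,roi)
print("plus",(d>.6).sum(),"minus",(d<-.6).sum()); ys,xs=np.where(d>.6);print(xs.mean()+278,ys.mean()+210,np.c_[xs+278,ys+210][::15].tolist());ys,xs=np.where(d<-.6);print(np.c_[xs+278,ys+210][::15].tolist())
E
```

```text
[[140, 4, 171], [11, 136, 103], [11, 138, 109], [11, 140, 115], [12, 142, 115], [11, 141, 114], [12, 141, 114], [11, 143, 112], [11, 117, 70]] [[13, 77, 123], [11, 147, 106], [11, 146, 110], [12, 146, 108], [11, 145, 111]]
wood [[15, 139, 154], [15, 136, 157], [15, 138, 155], [15, 138, 151]] lid edge [[15, 94, 177], [15, 135, 180], [15, 135, 182], [15, 134, 184], [15, 136, 187], [15, 136, 187], [15, 136, 184], [15, 135, 178]] [[103, 10, 233], [96, 7, 183], [27, 18, 127], [21, 38, 153], [15, 86, 163], [15, 132, 159], [15, 132, 151], [14, 127, 129], [14, 119, 111], [15, 128, 131]]
plus 207 minus 3
325.1111111111111 256.59420289855075 [[297, 217], [312, 220], [325, 224], [338, 227], [353, 231], [368, 235], [288, 268], [299, 270], [308, 272], [316, 274], [322, 277], [332, 279], [343, 281], [351, 284]]
[[372, 240]]
```

```bash
python3 - <<'E'
from sil import *
np.set_printoptions(precision=3,suppress=True)
t2=cv2.imread("pics/t2.png")
roi=(150,222,214,258)
c=cv2.cvtColor(t2[roi[1]:roi[3],roi[0]:roi[2]],cv2.COLOR_BGR2HSV)
m=((c[...,1]>60)&(c[...,2]<150)).astype(np.uint8); n,l,st,_=cv2.connectedComponentsWithStats(m); print(st[1:,4])
m=(l==1+np.argmax(st[1:,4])).astype(float)
print('\n'.join(''.join('#' if v else '.' for v in r) for r in m[::2]))
for z in (21,): print(sfit([("top",roi,m)],MLD,z,[477,329,1.92]), modelmask("top",MLD,*planar(z)([477,329,1.92]),roi).sum())
E
```

```text
[  1   1   1   1   1 736   1]
................................................................
................................................................
................................................................
.....................................................###........
...............................................###########......
.........................................#################......
...................................########################.....
.............................###############################....
........................####################################....
.......................######################################...
.......................#####################################....
..................#####################################.........
............#####################################...............
.....######################################.....................
...##################################...........................
...################.............................................
....#########...................................................
................................................................
(array([473.   , 330.914,   1.931]), np.float64(175.0078431372549), np.float64(736.0)) 912.3764705882353
```

```bash
python3 - <<'E'
from sil import *
np.set_printoptions(precision=3,suppress=True)
t2=cv2.imread("pics/t2.png")
roi=(150,222,214,258)
c=cv2.cvtColor(t2[roi[1]:roi[3],roi[0]:roi[2]],cv2.COLOR_BGR2HSV)
m=((c[...,1]>60)&(c[...,2]<150)).astype(np.uint8); n,l,st,_=cv2.connectedComponentsWithStats(m)
m=(l==1+np.argmax(st[1:,4])).astype(np.uint8)
def mom(a,z=33):
    M=cv2.moments(a.astype(np.float32)); cx,cy=M['m10']/M['m00'],M['m01']/M['m00']
    return np.array([cx+roi[0],cy+roi[1]]),.5*np.arctan2(2*M['mu11'],M['mu20']-M['mu02'])
p=[476.1,327.2,1.925]
S=[box(-63,14,-16.5,16.5,-15,18),box(14,63,-9,9,-9,9)]
for parts in(MLD,S):
    a,th=mom(modelmask("top",parts,*planar(21)(p),roi)); b,tb=mom(m); print(a,b,th,tb)
    J=np.array([proj("top",np.array([[476+dx,327+dy,35.]]))[0]-proj("top",np.array([[476,327,35.]]))[0] for dx,dy in((1,0),(0,1))]).T
    d=np.linalg.solve(J,b-a); print("image-minus-TCP mm",d,"along,perp",d@[np.cos(1.925),np.sin(1.925)],d@[-np.sin(1.925),np.cos(1.925)])
E
```

```text
[185.953 241.612] [185.043 242.144] -0.32369896599169157 -0.32132695121439797
image-minus-TCP mm [-1.242  1.977] along,perp 2.285204225843571 0.4786558382896924
[185.922 241.568] [185.043 242.144] -0.3251222761881092 -0.32132695121439797
image-minus-TCP mm [-1.338  1.904] along,perp 2.2501287427635566 0.5946573848308201
```

```bash
python3 go.py 466.4 -2.0 30 1.345
```

```text
shift [ 5.3  1.2 90.5] turn -0.0 t 6.47 yaw 1.345 pos [464.   -6.9 120.5] q [-0.16  0.4   2.05 -0.    0.69  0.07]
```

Emit:
step_arm(plan=[[[5.3,1.2,35,0,1],[5.3,1.2,70,0,1],[5.3,1.2,90,0,0.2],[5.3,1.2,90,0,0],[5.3,1.2,90,0,-0.2],[5.3,1.2,90,0,-1],[5.3,1.2,90,0,-1],[5.3,1.2,90,0,-1]]])

```text
t: 7.13
eef_pos: [467.1, 1.1, 31.6]
tcp_rot: [3.139, -0.0, 1.349]
ft_force: [-0.2, -0.0, -0.1]
opening: 0.637
grip_force: 0.0
```

Emit:
step_arm(plan=[[[0,0,0,0,-1],[0,0,0,0,-1],[0,0,0,0,-1],[0,0,0,0,-1],[0,0,0,0,-1],[0,0,0,0,-1],[0,0,0,0,-1]]])

```text
t: 7.72
eef_pos: [466.4, 1.0, 30.3]
tcp_rot: [-3.142, 0.0, 1.349]
ft_force: [0.3, 0.0, 0.6]
opening: 0.227
grip_force: 30.0
```

```bash
python3 go.py 466.4 -2.0 30 1.345
```

```text
shift [-2.9  0.6  0.3] turn 0.23 t 7.72 yaw 1.349 pos [466.4   1.   30.3] q [-0.14  0.57  2.11 -0.    0.46  0.08]
```

Emit:
step_arm(plan=[[[0,0,-40,0,-1],[0,0,-80,0,-1],[0,0,-100,0,-1],[0,0,-100,0,-1],[0,0,-100,0,-1]]])

```text
t: 8.13
eef_pos: [466.7, 1.0, 130.9]
tcp_rot: [3.139, -0.0, 1.349]
ft_force: [0.0, 0.6, -0.9]
opening: 0.228
grip_force: 30.0
```

```bash
python3 go.py 477.8 325.9 130 1.921
```

```text
shift [319.4 -60.6   0.8] turn -32.77 t 8.13 yaw 1.349 pos [466.7   1.  130.9] q [-0.14  0.39  2.03 -0.    0.72  0.08]
```

Emit:
step_arm(plan=[[[319,-60.6,1,-32.8,-1],[319,-60.6,1,-32.8,-1],[319,-60.6,1,-32.8,-1],[319,-60.6,1,-32.8,-1],[319,-60.6,1,-32.8,-1],[319,-60.6,1,-32.8,-1],[319,-60.6,1,-32.8,-1],[319,-60.6,1,-32.8,-1]]])

```text
t: 8.8
eef_pos: [476.4, 328.1, 127.2]
tcp_rot: [-3.139, 0.0, 1.922]
ft_force: [0.3, -0.0, 0.1]
opening: 0.224
grip_force: 30.0
```

Emit:
step_arm(plan=[[[0,0,20,0,-1],[0,0,20,0,-1],[0,0,20,0,-1]]])

```text
t: 9.05
eef_pos: [476.2, 324.9, 107.1]
tcp_rot: [-3.137, 0.001, 1.922]
ft_force: [0.3, -1.2, 0.0]
opening: 0.227
grip_force: 30.0
```

```bash
python3 go.py 477.8 325.9 100 1.921
```

```text
shift [0.4 1.8 7.1] turn 0.06 t 9.05 yaw 1.922 pos [476.2 324.9 107.1] q [ 0.48  0.55  1.79 -0.    0.81  0.13]
```

Emit:
step_arm(plan=[[[0.4,1.8,12,0,-1],[0.4,1.8,12,0,-1],[0.4,1.8,12,0,-1],[0.4,1.8,12,0,-1]]])

```text
t: 9.38
eef_pos: [479.3, 325.9, 97.5]
tcp_rot: [3.142, 0.0, 1.92]
ft_force: [-0.5, -0.6, -0.5]
opening: 0.231
grip_force: 30.0
```

```bash
python3 - <<'E'
from go import go
from h import env
import cv2,numpy as np
go(477.8,325.9,86,1.921)
t=env.read_camera("top");s=env.read_camera("side")
cv2.imwrite("pics/s3.png",s);cv2.imwrite("pics/t3.png",t)
a=cv2.resize(s[250:380,255:360],None,fx=4.5,fy=4.5,interpolation=cv2.INTER_CUBIC);b=cv2.resize(t[190:290,125:240],None,fx=2.8,fy=2.8)
C=np.zeros((585,800,3),np.uint8);C[:a.shape[0],:a.shape[1]]=a;C[:b.shape[0],475:475+b.shape[1]]=b
cv2.imwrite("pics/c4.png",C)
E
```

```text
shift [ 0.5 -1.4 11.5] turn -0.03 t 9.38 yaw 1.92 pos [479.3 325.9  97.5] q [ 0.48  0.57  1.79 -0.    0.78  0.13]
```

View pics/c4.png

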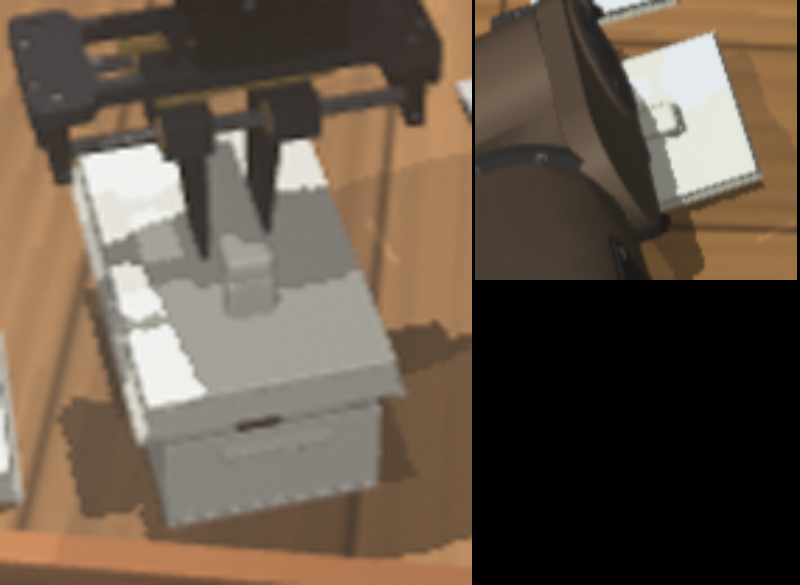

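```bash
cat > avg.py <<'E'
from h import *
def avg(n=8):
    P=[]
    for _ in range(n): env.read_camera("side"); s=env.state(); P.append(np.r_[s["eef_pos"],s["tcp_rot"][2]])
    P=np.array(P); return P.mean(0),P.std(0),s["t"]
E
python3 - <<'E'
from avg import *
np.set_printoptions(precision=2,suppress=True)
m,sd,t=avg(); print(m,sd,t)
c=crop([(146,444),(403,395),(168,525),(378,487)],0,0,255,250,4.5)
dx=np.array([np.cos(m[3]),np.sin(m[3])])
L=np.r_[m[:2]-2.6*dx,m[2]-30.3+29]
r=R.from_euler("z",m[3]).as_matrix()
# near end = +x dir of psi (toward +y). image-left = larger world x
lp=np.array([(90,-56,-29),(90,56,-29)])@r.T+L
tp=np.array([(80,-50,-26),(80,50,-26)])@R.from_euler("z",1.921).as_matrix().T+[478.7,323.5,26]
print("pred lid",proj("side",lp),"tub",proj("side",tp)); print("obs",c)
E
```

```text
[479.13 326.48  97.57   1.92] [0.09 0.08 0.14 0.  ] 9.8833
pred lid [[288.3  349.6 ]
 [343.1  338.99]] tub [[292.01 367.69]
 [338.75 358.29]]
obs [[287.06 348.28]
 [344.17 337.39]
 [291.94 366.28]
 [338.61 357.83]]
```

Emit:
step_arm(plan=[[[0,-1.4,3,0,-1],[0,-1.4,8,0,-1],[0,-1.4,13,0,-1],[0,-1.4,17,0,-1],[0,-1.4,17,0,-1],[0,-1.4,17,0,-1]]])

```text
t: 10.38
eef_pos: [477.6, 326.0, 79.8]
tcp_rot: [-3.141, 0.0, 1.921]
ft_force: [-0.3, 0.2, -0.1]
opening: 0.226
grip_force: 30.0
```

```bash
python3 - <<'E'
from avg import *
np.set_printoptions(precision=2,suppress=True)
m,sd,t=avg(3); print(m,t,env.state()["ft_force"],env.state()["moment"])
E
```

```text
[477.77 326.08  80.3    1.92] 10.5333 [ 0.11  1.15 -0.85] [-0.03 -0.22 -0.02]
```

Emit:
step_arm(plan=[[[0,0,2,0,-1],[0,0,4,0,-1],[0,0,5,0,-1],[0,0,5,0,-1]]])

```text
t: 10.87
eef_pos: [478.2, 326.3, 76.2]
tcp_rot: [3.14, -0.0, 1.921]
ft_force: [0.0, -0.1, 7.4]
opening: 0.228
grip_force: 30.0
```

Emit:
step_arm(plan=[[[0,0,2,0,-1],[0,0,4,0,-1],[0,0,6,0,-1],[0,0,8,0,-1],[0,0,8,0,-1]]])

```text
t: 11.28
eef_pos: [477.5, 326.0, 66.7]
tcp_rot: [-3.141, 0.0, 1.921]
ft_force: [0.3, 0.6, -3.3]
opening: 0.231
grip_force: 30.0
```

Emit:
step_arm(plan=[[[0,0,2,0,-1],[0,0,4,0,-1],[0,0,5,0,-1],[0,0,5,0,-1]]])

```text
t: 11.62
eef_pos: [477.5, 326.0, 62.1]
tcp_rot: [-3.141, 0.0, 1.922]
ft_force: [0.0, 0.7, -2.6]
opening: 0.227
grip_force: 30.0
```

```bash
python3 - <<'E'
from avg import *
import cv2
np.set_printoptions(precision=2,suppress=True)
m,sd,t=avg(3); print(m,t,env.state()["ft_force"],env.state()["moment"])
s=env.read_camera("side"); cv2.imwrite("pics/s4.png",s)
cv2.imwrite("pics/c5.png",cv2.resize(s[250:380,255:360],None,fx=4.5,fy=4.5,interpolation=cv2.INTER_CUBIC))
E
```

```text
[477.61 326.04  62.19   1.92] 11.7667 [-0.33  1.16 -2.21] [ 0.04 -0.06  0.01]
```

View pics/c5.png

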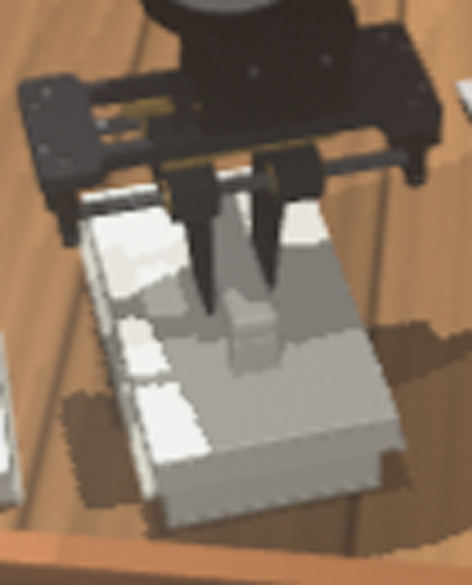

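Emit:
step_arm(plan=[[[0,0,2,0,-1],[0,0,4,0,-1],[0,0,4,0,-1],[0,0,4,0,-1]]])

```text
t: 12.15
eef_pos: [477.8, 326.2, 61.1]
tcp_rot: [3.14, -0.0, 1.921]
ft_force: [-9.0, -5.1, 30.7]
opening: 0.23
grip_force: 30.0
```

Emit:
step_arm(plan=[[[0,0,-40,0,-1],[0,0,-80,0,-1],[0,0,-120,0,-1],[0,0,-150,0,-1],[0,0,-150,0,-1]]])

```text
t: 12.57
eef_pos: [479.6, 327.0, 214.4]
tcp_rot: [3.132, -0.001, 1.922]
ft_force: [0.5, 0.8, -3.8]
opening: 0.231
grip_force: 30.0
```

```bash
python3 - <<'E'
from h import *
np.set_printoptions(precision=2,suppress=True)
gt=crop([(86,32),(60,520),(262,50),(243,538)],0,0,440,130,3)
gs=crop([(304,96),(655,76),(339,41),(660,25)],290,0,250,135,3)
rt=crop([(90,77),(238,95),(65,511),(222,528)],0,0,440,130,3).reshape(2,2,2).mean(1)
def res(p,full=False):
    r,t=bedm(p[:4]); w,xe,xh=p[4:7]
    gb=np.array([(xe,w,20),(xh,w,20),(xe,-w,20),(xh,-w,20)])@r.T+t
    rb=np.array([(-15,0,0),(-345,0,0)])@r.T+t
    a=[proj("top",gb)-gt,proj("side",gb)-gs,proj("top",rb)-rt]
    if full: print(a)
    return np.r_[np.concatenate(a).ravel(),(w-62.5)/2,(xe-3)/3,(xh+360)/3]
s=least_squares(res,[705,-367,54,-.09,62,2,-360],loss="soft_l1"); print(s.x,s.cost);res(s.x,True)
E
python3 go.py 525 -350 220 -0.09; python3 -c "
from cell import env;print(env.state()['ft_force'],env.state()['opening'])"
```

```text
[ 699.39 -369.56   52.2    -0.09   63.93    8.59 -356.41] 8.59874911610615
[array([[ 0.67, -0.38],
       [-0.1 , -0.08],
       [-0.79,  0.41],
       [ 0.14,  1.05]]), array([[ 1.1 ,  1.01],
       [-1.83, -0.63],
       [ 0.42,  1.86],
       [ 0.87, -1.6 ]]), array([[-0.04, -1.64],
       [-0.01, -0.46]])]
shift [-651.4 -189.9   -8.1] turn 115.25 t 12.57 yaw 1.922 pos [479.6 327.  214.4] q [ 0.48  0.42  1.68 -0.    1.03  0.13]
[ 0.54075793  0.81723071 -3.84067201] 0.23060987406269212
```

Emit:
step_arm(plan=[[[-292,-91,-10,54,-1],[-292,-91,-10,54,-1],[-292,-91,-10,54,-1],[-292,-91,-10,54,-1],[-292,-91,-10,54,-1],[-292,-91,-10,54,-1],[-292,-91,-10,54,-1],[-292,-91,-10,54,-1]]])

```text
t: 13.23
eef_pos: [492.2, 16.4, 217.5]
tcp_rot: [-3.141, 0.001, 0.97]
ft_force: [0.3, -0.6, -3.6]
opening: 0.231
grip_force: 30.0
```

```bash
python3 go.py 516 -353 222 -0.09
```

```text
shift [-291.2  228.5   -4.1] turn 60.71 t 13.23 yaw 0.97 pos [492.2  16.4 217.5] q [-0.1   0.3   1.87 -0.    0.97  0.5 ]
```

Emit:
step_arm(plan=[[[-236,185,-8,54,-1],[-236,185,-8,54,-1],[-236,185,-8,54,-1],[-236,185,-8,54,-1],[-236,185,-8,54,-1],[-236,185,-8,54,-1],[-236,185,-8,54,-1],[-236,185,-8,54,-1]]])

```text
t: 13.9
eef_pos: [514.2, -284.2, 225.0]
tcp_rot: [3.14, 0.0, 0.026]
ft_force: [-1.2, 0.2, -4.4]
opening: 0.234
grip_force: 30.0
```

```bash
python3 go.py 516 -353 222 -0.09
```

```text
shift [ 0.  68.9  3. ] turn 6.65 t 13.9 yaw 0.026 pos [ 514.2 -284.2  225. ] q [-0.62  0.43  1.64 -0.    1.07  0.93]
```

Emit:
step_arm(plan=[[[0,35,3,6.6,-1],[0,69,3,6.6,-1],[0,69,3,6.6,-1],[0,69,3,6.6,-1],[0,69,3,6.6,-1],[0,69,10,6.6,-1],[0,69,16,6.6,-1],[0,69,16,6.6,-1]]])

```text
t: 14.57
eef_pos: [516.6, -346.2, 208.7]
tcp_rot: [-3.14, 0.002, -0.078]
ft_force: [0.4, 0.4, -4.6]
opening: 0.231
grip_force: 30.0
```

```bash
python3 - <<'E'
from avg import *
import cv2
np.set_printoptions(precision=3,suppress=True)
m,sd,t=avg(3); print(m,t,env.state()["ft_force"])
t=env.read_camera("top");s=env.read_camera("side")
a=cv2.resize(s[90:220,230:400],None,fx=3.5,fy=3.5,interpolation=cv2.INTER_CUBIC);b=cv2.resize(t[130:350,430:540],None,fx=1.9,fy=1.9)
C=np.zeros((600,800,3),np.uint8);C[:a.shape[0],:a.shape[1]]=a;C[:b.shape[0],590:590+b.shape[1]]=b[:,:210]
cv2.imwrite("pics/c6.png",C)
E
```

```text
[ 516.973 -346.782  209.926   -0.078] 14.7167 [-0.313 -0.487 -4.349]
```

View pics/c6.png

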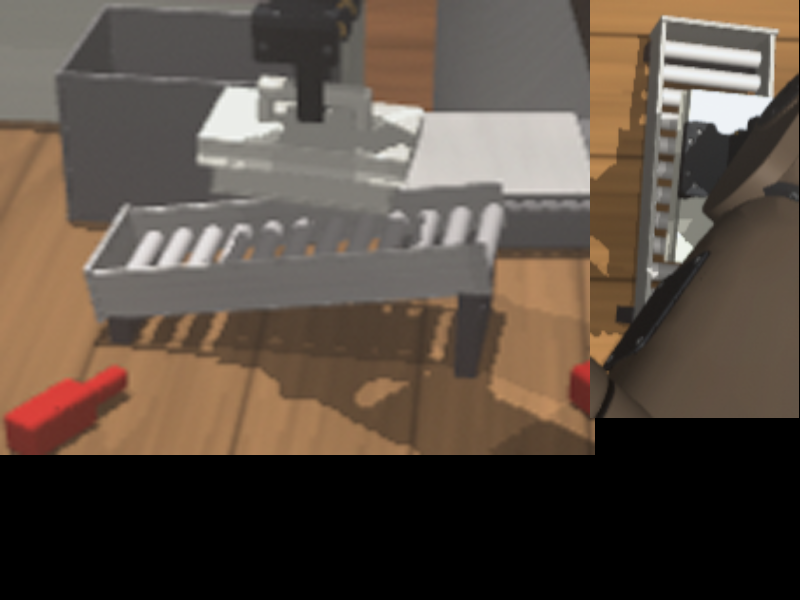

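Emit:
step_arm(plan=[[[-14.6,5.9,0,0.7,-1],[-14.6,5.9,0,0.7,-1],[-14.6,5.9,8,0.7,-1],[-14.6,5.9,16,0.7,-1],[-14.6,5.9,24,0.7,-1],[-14.6,5.9,32,0.7,-1],[-14.6,5.9,36,0.7,-1],[-14.6,5.9,36,0.7,-1]]])

```text
t: 15.48
eef_pos: [501.7, -351.8, 172.8]
tcp_rot: [-3.14, 0.002, -0.091]
ft_force: [0.3, -1.0, -4.5]
opening: 0.23
grip_force: 30.0
```

```bash
python3 - <<'E'
from avg import *
np.set_printoptions(precision=3,suppress=True)
m,sd,t=avg(3); print(m,t,env.state()["ft_force"],env.state()["moment"])
E
```

```text
[ 502.048 -352.167  174.104   -0.091] 15.6333 [-0.107 -0.334 -4.169] [ 0.027 -0.005  0.005]
```

Descend gently and watch for contact.

Emit:
step_arm(plan=[[[0,0,2,0,-1],[0,0,4,0,-1],[0,0,6,0,-1],[0,0,8,0,-1],[0,0,8,0,-1]]])

```text
t: 16.05
eef_pos: [501.8, -352.1, 165.9]
tcp_rot: [-3.141, 0.001, -0.091]
ft_force: [-0.8, -0.7, -4.6]
opening: 0.232
grip_force: 30.0
```

Emit:
step_arm(plan=[[[0,0,2,0,-1],[0,0,4,0,-1],[0,0,4,0,-1]]])

```text
t: 16.3
eef_pos: [502.6, -352.6, 162.9]
tcp_rot: [3.14, -0.002, -0.091]
ft_force: [2.6, -0.3, 2.8]
opening: 0.231
grip_force: 30.0
```

Emit:
step_arm(plan=[[[0,0,1.5,0,-1],[0,0,3,0,-1],[0,0,4.5,0,-1],[0,0,4.5,0,-1]]])

```text
t: 16.63
eef_pos: [501.6, -352.2, 157.4]
tcp_rot: [-3.141, 0.001, -0.091]
ft_force: [0.4, -1.0, -0.2]
opening: 0.227
grip_force: 30.0
```

Emit:
step_arm(plan=[[[0,0,1.5,0,-1],[0,0,3,0,-1],[0,0,4.5,0,-1],[0,0,6,0,-1],[0,0,6,0,-1]]])

```text
t: 17.05
eef_pos: [501.9, -352.2, 151.6]
tcp_rot: [3.142, 0.0, -0.091]
ft_force: [1.1, -2.5, 0.6]
opening: 0.228
grip_force: 30.0
```

Emit:
step_arm(plan=[[[0,0,0,0,0.6],[0,0,0,0,0.6],[0,0,0,0,0.6],[0,0,0,0,0.6],[0,0,-5,0,0.6],[0,0,-10,0,0.6],[0,0,-20,0,0.6],[0,0,-40,0,0.6]]])

```text
t: 17.72
eef_pos: [501.4, -351.7, 191.4]
tcp_rot: [-3.14, 0.002, -0.091]
ft_force: [-0.3, -0.8, -0.0]
opening: 0.734
grip_force: 0.0
```

Emit:
step_arm(plan=[[[-20,0,-40,0,0.6],[-40,0,-80,0,0.6],[-60,-40,-80,0,0.6],[-60,-80,-80,0,0.6],[-60,-120,-80,0,0.6],[-60,-160,-80,0,0.6],[-60,-200,-80,0,0.6],[-60,-200,-80,0,0.6]]])

```text
t: 18.38
eef_pos: [460.1, -142.3, 273.3]
tcp_rot: [-3.141, -0.001, -0.087]
ft_force: [-0.2, -0.2, 0.3]
opening: 0.798
grip_force: 0.0
```

```bash
python3 - <<'E'
from avg import *
import cv2
m,sd,t=avg(2); print(m.round(1),t,env.state()["ft_force"])
t=env.read_camera("top");s=env.read_camera("side")
cv2.imwrite("pics/t7.png",t);cv2.imwrite("pics/s7.png",s)
a=cv2.resize(s[110:220,230:390],None,fx=3,fy=3,interpolation=cv2.INTER_CUBIC);b=cv2.resize(t[130:325,435:540],None,fx=3,fy=3,interpolation=cv2.INTER_CUBIC)
C=np.zeros((600,800,3),np.uint8);C[:a.shape[0],:a.shape[1]]=a;C[:b.shape[0],482:482+b.shape[1]]=b
cv2.imwrite("pics/c7.png",C)
E
```

```text
[ 4.605e+02 -1.456e+02  2.731e+02 -1.000e-01] 18.4833 [-0.02281547 -0.00524484  0.02473352]
```

View pics/c7.png

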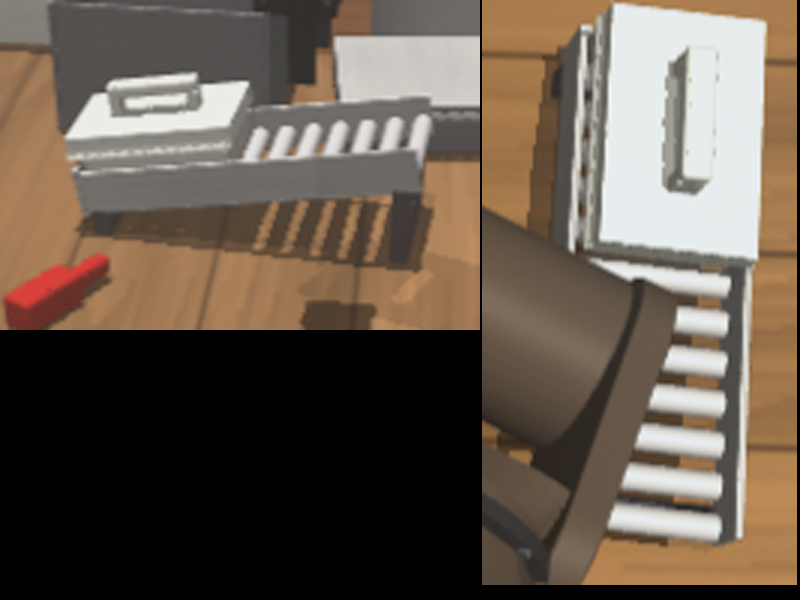

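Emit:
step_arm(plan=[[[0,0,0,0,0.6],[0,0,0,0,0.6],[0,0,0,0,0.6],[0,0,0,0,0.6],[0,0,0,0,0.6],[0,0,0,0,0.6],[0,0,0,0,0.6],[0,0,0,0,0.6]]])

```text
t: 19.25
eef_pos: [460.3, -147.6, 271.8]
tcp_rot: [3.142, -0.0, -0.091]
ft_force: [0.1, -0.1, -0.2]
opening: 0.8
grip_force: 0.0
```

```bash
python3 - <<'E'
from h import *
import cv2
np.set_printoptions(precision=2,suppress=True)
t=env.read_camera("top"); o=cv2.imread("pics/t7.png")
print("diff",np.abs(t.astype(int)-o)[130:325,445:540].max())
ob=crop([(612,3),(765,22),(752,260),(600,245)],482,0,435,130,3)
lp=np.array([(90,56,-5),(90,-56,-5),(-90,-56,-5),(-90,56,-5)],float)
def model(p): 
    r,tt=bedm([700,-369.5,52.5,-.09]); return r@R.from_euler("z",p[2]).as_matrix(), r@[p[0],p[1],61+0*p[2]]+tt
print(fit([("top",lp,ob)],[-80,0,0],model))
E
```

```text
diff 116
(array([-75.93,  -0.53,  -0.  ]), array([[-0.35,  0.28],
       [ 0.11,  0.03],
       [ 1.96,  0.3 ],
       [-0.61, -0.93]]))
```

Emit:
step_arm(plan=[[[0,0,0,0,0.6],[0,0,0,0,0.6],[0,0,0,0,0.6],[0,0,0,0,0.6],[0,0,0,0,0.6],[0,0,0,0,0.6],[0,0,0,0,0.6],[0,0,0,0,0.6]]])

```text
t: 19.97
eef_pos: [460.3, -147.5, 271.8]
tcp_rot: [3.142, 0.0, -0.091]
ft_force: [-0.0, 0.3, 0.2]
opening: 0.801
grip_force: 0.0
```

```bash
python3 - <<'E'
from h import *
import cv2
o=cv2.imread("pics/t7.png").astype(int); a=env.read_camera("top").astype(int)
for _ in range(6): env.read_camera("side")
b=env.read_camera("top").astype(int)
f=lambda u,v:np.abs(u-v)[125:210,472:540].max()
print("old-now",f(o,a),"now-now",f(a,b),np.argwhere(np.abs(o-a)[125:210,472:540].max(2)>30)[:8].tolist())
E
```

```text
old-now 2 now-now 2 []
```

The tub rests against the stop and isn't moving, so I'm handing in.

```bash
python3 -c "
from cell import env;print(env.job_done())"
```

```text
the job is handed in; nothing more can be done
None
```

Job handed in at about 20 s: the mould is in the tub, the lid is snapped down, and the closed tub ran down the rack and rests still against the stop; I never moved the arm to the brush or smaller lid. The hand-in call gave no verdict.

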